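# Dry-stroke check of a two-stop pipette

## Robot

A 6-joint arm with a two-finger parallel gripper is mounted at the origin on a cart in front of the work surface, level with it; the furniture and walls round the work are solid. World frame = base frame: x ahead of the robot, y to its left, z up, the work surface at z = 0. Lengths are in mm, angles in rad, forces in N, time in s.
With the tool pointing down it reaches from about 400 to 925 mm from the base axis. Payload 12.5 kg.
Tool frame: the origin (TCP) lies midway between the tips of the shut fingers; the grasp point (between the pads) lies 19 mm behind it (env.pinch_z is the z of the grasp point in the tool frame, in mm); z points along the fingers, y is the line along which they close (so a half turn about z gives the same grasp; the last joint's range is limited). The gripper opens to 95 mm and grips with 3 to 60 N. Pads are 20 mm wide; open, the fingers measure 119 mm over their backs; the gripper's body (75 mm by 180 mm) begins 59 mm behind the grasp point.
Start: joints at [-1.444, 0.491, 1.559, -0, 1.092, -0.106], TCP at [144.212, -608.155, 190.561] pointing down, gripper open.
Joint ranges: [-3.1, 3.1], [-0.84, 2.19], [0.05, 2.79], [-1.13, 4.28], [0.06, 2.93], [-2.69, 2.69]. Speed limits (rad/s): [2.22, 2.22, 2.79, 3.14, 3.14, 3.14].

## Interface

Orientations are given as [roll, pitch, yaw] about the fixed x, y, z axes, in that order (R = Rz(yaw) Ry(pitch) Rx(roll)).
In Python, from cell import env, eyes gives the robot as it stands.
- The arm moves only by the shell command python3 -m inch 'ROWS'. ROWS is JSON, a list of rows, each a list of 3 entries, a list of its own where there are three numbers: the shift along the tool's x, y, z in units of 60 mm (1.0 is 60 mm), then the turn about the tool's z in units of 5 degrees (1.0 is 5 degrees), then the closure, from -1 (fully open) to 1 (shut). In form: [[[tx, ty, tz], turn, claw], ...]. A call has exactly 10 rows; each row shifts and turns the commanded pose from where the row before left it, along the tool's axes as they then stand; what a row does not reach is not made up. A row lasts 1/8 s, in which the tool goes at most 62.5 mm and 10.7 degrees, less where a joint would pass 70% of its speed; a pose out of reach is approached as far as the arm can. A call is refused whole if a number of a shift passes 1 or a number of a turn 1, either way. A call with a gripper value outside its range is refused whole. The fingers move at their own pace and stop on an object; the grip force is fixed at half the most. Time passes only in rows, so rows that do not move let the fingers close, or fill a call up. It gives the time, the measured TCP pose, the force, the opening and the grip force at its end, in the units of the state.
- env.state(): the state, without advancing time (a new reading comes with each control period).
- eyes.read_camera(name): name is "side" or "top" or "wrist"; returns a dict with "pixels" (420x560x3 uint8, red, green, blue), "fx", "fy", "cx", "cy" (pixels), "extrinsics" (4x4, takes a point from world to camera coordinates). Camera axes: x right, y down, z forward; pixel columns grow to the right and rows downward; lengths in mm; the calibration is good to about 2 mm. A picture is of the moment at which its call begins. There is no depth.
- env.job_done(): hands the job in; it is judged then, once.
Trained networks look in a picture, given as the dict that the camera call returned (one of the last four; its "shot" number tells which), for a name from the list of things; names that differ only in an ending like _2 or _b are one class to them, and where a whole thing is asked for, a point or a joint stands for the part that bears it (a point fixed in the world has none). Each returns a list of dicts, best first, with "score" (0 to 1); they miss things now and then, are a little off and sometimes report something else, mostly with a low value. They report only what shows in the picture. A call takes as long as a camera call. They do not tell look-alikes from the thing itself.
- eyes.boxes_of(name, picture): "centre" ([row, column] in pixels, amid what is visible of it).
- eyes.cut_out(name, picture): "mask" (420x560 bool, what is visible of it) and "centre" ([row, column] in pixels, amid what is visible of it).
- eyes.spot_point(name, picture): "centre" ([row, column] in pixels: a listed point, or the origin of a listed thing).
The state is a dict: "t": time; "joints": joint angles; "qvel": joint speeds; "tau": joint torques, N m; "eef_pos": TCP position; "tcp_rot": TCP orientation; "ft_force": force on the tool from outside, world axes, zero at the start; "moment": the same for the moment, N m; "opening": opening from 0.0 (shut) to 1.0 (fully open); "grip_force": force on a finger pad.
Only numpy, scipy, OpenCV 4.12 (cv2) and the standard library are available. Lean on these libraries where they do the work, as an engineer would, in place of code of your own. Each camera call takes 0.05 s, during which the arm holds its last target. There are 200 camera calls.

## Task

Take the upright pipette with the push button on top out of the parking block and stand it fully home in the bore of the check stand, then let go of it. With closed fingers push its button gently down to the soft first stop and pause there for about a second, push on through to the firm second stop and pause there for about a second without ramming it, then let the button come all the way up again slowly under the fingers and take the hand away. Leave the pipette in the stand and everything else where it is.

Things in the scene. Friction and masses are not known exactly. Their poses are not given: they have to be found in the camera images.
- pipette: Loose white pipette (0.2 to 0.3 kg) upright in a well of the parking block; the one with a button. Origin: centre of its underside, z up. Barrel 28 mm wide from 20 to 135 mm up (nozzle below); grip it from above about 122 mm up. On top a flat grey button, 20 mm across, on a thin rod; its top rests 151 to 158 mm above the origin, differing each time with the volume set, so find it by touch.
- plunger (a joint): Button travel to the first stop, m: 0 at rest, 0.006 at the first stop and beyond. A light spring: 1 N at the start, 3 N at 6 mm, then the first stop, a solid step that does not yield below 11 N; 5 to 9 N rests the button on it.
- second_stop (a joint): Button travel past the first stop, m: 0 up to 11 N, then it yields, 14 N at 0.0035 where the hard second stop is; 15 to 19 N rests the button on it. Pressing with more than 20 N is ramming. Springs push the button back up; let it rise under the fingers at about 20 to 50 mm/s (it snaps back if they leave faster).
- stand: Check stand, fixed. Origin: centre of the underside of its grey base plate, 120 mm (x) by 100 mm (y), 10 mm high. On it an aluminium block 56 x 56 mm, its top 70 mm above the bench, centred 20 mm towards -x, with an upright blind bore 30 mm wide (barrel 28 mm) and 52 mm deep; behind it, towards +x, a white housing 56 mm high.
- seat (a point): Centre of the floor of the stand's bore, 18 mm above the bench; the pipette's origin sits here when it is fully home. The mouth of the bore is 52 mm above this point.
- park: Parking block, white, fixed, 56 mm (its x) by 150 mm (its y) by 60 mm high, origin at the centre of its underside. Two upright wells 30 mm wide and 52 mm deep, 37.5 mm either way along its y, hold the pipette and the plug (floor 8 mm above the bench).
- plug: Loose white storage plug in the other well: same 28 mm barrel, but a domed end and no button; 119.5 mm tall, origin at the centre of its underside. Leave it where it is.
- bottle_a: Reagent bottle with screw cap, 38 mm across, 118 mm tall, loose bystander; origin at the centre of its underside.
- bottle_b: Reagent bottle with screw cap, 38 mm across, 122 mm tall, loose bystander; origin at the centre of its underside.
- marker_green: Marker pen lying on the bench, 136 mm long (its y), 10 mm high, loose bystander.
- timer: Lab timer, 74 x 64 x 21 mm, loose bystander on the bench.
- tape: Roll of tape, 92 mm across, 48 mm high, loose bystander on the bench.
Things that resemble listed ones, but are neither listed nor needed, are in the scene too. Leave any brown or pink look-alike of the pipette alone.

How it is judged:
By the outcome, as a careful person would: the job done as asked, in the order asked, and still so for the second after the job is handed in, with the robot touching nothing.
It also fails if it takes over 64 s, if anything falls off the work surface, if the arm or the gripper's body presses on something with over 40 N, if the wrist force passes 120 N, or if a joint passes its speed limit or range.

## Working session

There is one attempt and no reset: what is moved stays moved. The work goes in short steps, Python scripts to look and compute and a shell command to move; the robot and the scene stay as the last step left them, time stands still between calls to the robot, and variables do not carry over. Pictures are saved under pics/ and viewed, at most 10 in all, crops included, and the job is handed in when it is done.

```bash
mkdir -p pics; ls; cat > h.py <<'E'
from cell import env, eyes
import numpy as np, cv2
def shot(n): return eyes.read_camera(n)
def save(p,f): cv2.imwrite('pics/'+f,p['pixels'][:,:,::-1])
def P(p,w):
    c=(np.asarray(p['extrinsics'])@np.append(w,1))[:3]; return [p['fy']*c[1]/c[2]+p['cy'],p['fx']*c[0]/c[2]+p['cx']]
def back(p,rc,z):
    E=np.asarray(p['extrinsics']);R=E[:3,:3];o=-R.T@E[:3,3]
    d=R.T@np.array([(rc[1]-p['cx'])/p['fx'],(rc[0]-p['cy'])/p['fy'],1]); return o+d*(z-o[2])/d[2]
E
python3 - <<'E'
from h import *
for n in ['top','side']:
    p=shot(n); save(p,n+'0.png')
    E=np.asarray(p['extrinsics']);print(n,(-E[:3,:3].T@E[:3,3]).round(),p['fx'])
    for k,z in [('pipette',8),('plug',8),('stand',0),('seat',18),('park',0)]:
        for d in eyes.spot_point(k,p)[:4]: print(k,round(d['score'],2),np.round(d['centre']),back(p,d['centre'],z).round(1))
print(env.state())
E
```

```text
pics
top [ 281.   60. 1090.] 428.9598747156751
pipette 0.78 [269. 241.] [393.9 156.7   8. ]
pipette 0.76 [205. 228.] [560.4 189.6   8. ]
pipette 0.6 [207. 204.] [557.9 250.8   8. ]
pipette 0.55 [240. 221.] [469.3 207.2   8. ]
plug 0.45 [240. 196.] [472.2 271.9   8. ]
stand 0.71 [230. 353.] [ 487.  -132.9    0. ]
seat 0.91 [234. 356.] [ 472.3 -136.8   18. ]
park 0.77 [239. 208.] [474. 242.   0.]
park 0.56 [268. 134.] [406.2 427.9   0. ]
side [ 245. 1059.  509.] 382.0671421692995
pipette 0.84 [246. 241.] [547.6 257.8   8. ]
pipette 0.72 [241. 302.] [403.5 186.5   8. ]
pipette 0.68 [237. 248.] [546.3 210.1   8. ]
stand 0.84 [196. 296.] [ 488.7 -122.3    0. ]
seat 0.59 [192. 303.] [ 465.2 -127.5   18. ]
park 0.62 [248. 271.] [473.9 230.9  -0. ]
{'t': 0.6, 'joints': array([-1.44359287e+00,  4.90882638e-01,  1.55892128e+00,  3.42817703e-05,
        1.09167923e+00, -1.05591969e-01]), 'qvel': array([ 0.00118838, -0.00050641, -0.00066751, -0.00111876, -0.00188397,
       -0.00010813]), 'tau': array([ 5.29156860e-04, -6.12210417e+01, -2.58357221e+01,  6.93280762e-02,
        4.46304877e-02,  9.28487879e-06]), 'eef_pos': array([ 144.22433715, -608.1480192 ,  190.56439636]), 'tcp_rot': array([ 3.14148055e+00, -1.87126965e-05,  2.32779624e-01]), 'ft_force': array([ 1.244996  , -0.05703318,  0.76017821]), 'moment': array([0.03641094, 0.0340464 , 0.02676368]), 'grip_force': 0.0, 'opening': 1.0025147366727203}
```

View pics/top0.png

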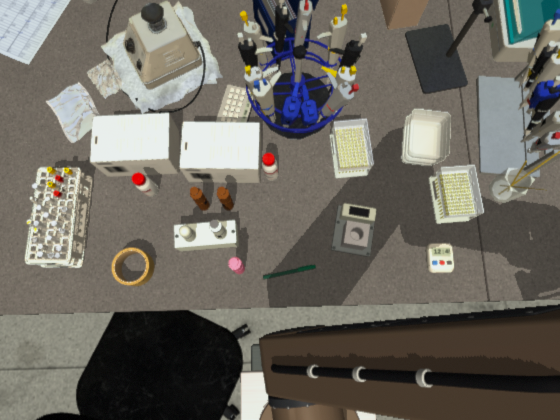

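View pics/side0.png

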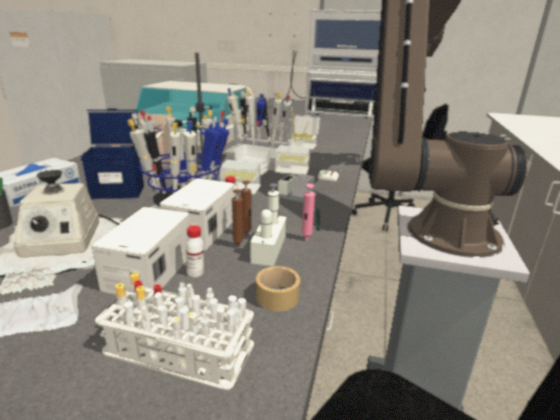

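The top view shows the parking block at (234,206), with white things in its wells at (231,187) and (227,217). The brown (198,200 and 198,225) and pink (265,237) ones are look-alikes. The stand is at (230,355). The side view shows the farther white one at (200,272) with a flat top, and the nearer one at (222,266) with a dome. That points to the right-hand well (227,217), so I'll confirm it in a crop.

```bash
python3 - <<'E'
from h import *
t=shot('top');s=shot('side')
a=cv2.resize(t['pixels'][170:280,165:275],(600,600),interpolation=3)[:,:400+200]
b=cv2.resize(s['pixels'][170:270,220:253+67],(600,600),interpolation=3)
c=cv2.resize(t['pixels'][195:260,320:385],(400,400),interpolation=3)
top=np.hstack([a,b]); top=cv2.resize(top,(800,400)); 
cv2.imwrite('pics/crop.png',top[:,:,::-1]); cv2.imwrite('pics/stand.png',c[:,:,::-1])
E
```

```text
(no output)
```

View pics/crop.png

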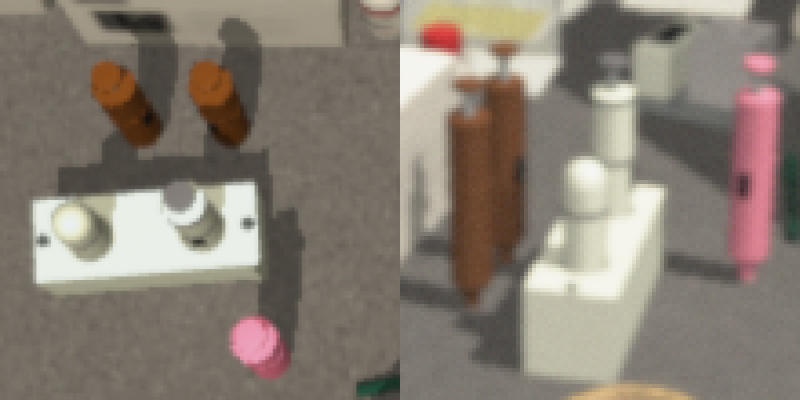

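View pics/stand.png

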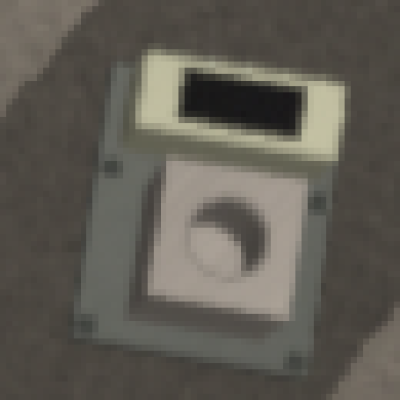

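The crop confirms it: the right-hand well (224,215) holds the white barrel with the flat grey button, and the left one is the domed plug. The bore mouth shows at about (233.5,357). Next I'll compute both axes.

```bash
python3 - <<'E'
from h import *
t=shot('top');s=shot('side')
k=110/400
B=lambda r,c,z:back(t,[170+r*k-.5,165+c*k-.5],z)
print('button',B(197,182,163))
co=np.array([B(200,35,60),B(180,258,60),B(268,262,60),B(285,37,60)]);print(co.round(1))
cen=co.mean(0);d=co[1]+co[2]-co[0]-co[3];d/=np.linalg.norm(d);print('park',cen,'pip well',cen+37.5*d,'plug well',cen-37.5*d)
K=65/400
S=lambda r,c,z:back(t,[195+r*K-.5,320+c*K-.5],z)
print('mouth',S(237,230,70)); cs=np.array([S(160,165,70),S(170,308,70),S(318,293,70),S(300,150,70)]);print(cs.round(1),cs.mean(0))
for d in eyes.spot_point('seat',t)[:1]+eyes.spot_point('seat',t)[:1]: print('seat',d['score'],back(t,d['centre'],18))
# side: barrel top/button rows
q=[170+72/400*100-.5,220+(616-400)/4-.5]; print('side button', back(s,q,163))
E
```

```text
button [479.31783413 199.94612683 163.        ]
[[502.2 314.8  60. ]
 [511.6 164.1  60. ]
 [451.3 161.8  60. ]
 [444.2 312.   60. ]]
park [477.30893164 238.18698226  60.        ] pip well [479.37084889 200.74371188  60.        ] plug well [475.2470144  275.63025265  60.        ]
mouth [ 466.14957082 -129.79674049   70.        ]
[[ 497.7 -106.3   70. ]
 [ 492.1 -162.4   70. ]
 [ 433.4 -152.1   70. ]
 [ 442.1  -96.9   70. ]] [ 466.34044349 -129.41347423   70.        ]
seat 0.58 [ 466.22332684 -134.83049713   18.        ]
seat 0.58 [ 466.22332684 -134.83049713   18.        ]
side button [474.72794995 218.449057   163.        ]
```

```bash
python3 -m inch '[[[1,0,-1],1,-1],[[1,-1,-0.2],1,-1],[[1,-1,0],0.67,-1],[[1,-1,0],0,-1],[[0.5,-1,0],0,-1],[[0.5,-1,0],0,-1],[[0.3,-1,0],0,-1],[[0,-1,0],0,-1],[[0,-1,0],0,-1],[[0,-1,0],0,-1]]'
```

```text
t: 2.15
eef_pos: [383.6, -104.0, 243.7]
tcp_rot: [3.141, -0.001, -0.001]
ft_force: [0.9, -0.6, 0.9]
opening: 1.003
grip_force: 0.0
```

```bash
python3 -m inch '[[[0.8,-0.5,0],0,-1],[[0.5,-0.7,0],0,-1],[[0,-0.7,0],0,-1],[[0,-0.7,0],0,-0.3],[[0,-0.7,0],0,-0.3],[[0,-0.6,0],0,-0.3],[[0,-0.5,0],0,-0.3],[[0,0,0],0,-0.3],[[0,0,0],0,-0.3],[[0,0,0],0,-0.3]]'; python3 - <<'E'
from h import *
print(env.state()['eef_pos'])
p=shot('wrist'); save(p,'w1.png')
E_=np.asarray(p['extrinsics']);print((-E_[:3,:3].T@E_[:3,3]).round(),p['fx'])
for d in eyes.boxes_of('pipette',p): print(d['score'],d['centre'],back(p,d['centre'],163))
print('predict',P(p,[479.5,200,163]),P(p,[479.5,200,143]))
E
```

```text
t: 3.4
eef_pos: [462.0, 157.4, 243.5]
tcp_rot: [3.141, -0.0, -0.001]
ft_force: [-0.3, -0.1, -0.8]
opening: 0.649
grip_force: 0.0
[461.96978369 157.42366603 243.48463749]
[529. 158. 438.] 319.30184157802535
0.78 [182.6, 236.3] [485.2876021  195.77404031 163.        ]
0.64 [97.5, 190.1] [555.2813486  231.06580775 163.        ]
0.61 [248.7, 279.4] [424.3342106  158.45450751 163.        ]
0.56 [96.4, 250.4] [556.06395207 181.91514387 163.        ]
predict [np.float64(189.18588196439708), np.float64(231.67646136922798)] [np.float64(185.37504141585495), np.float64(234.7815529985579)]
```

View pics/w1.png

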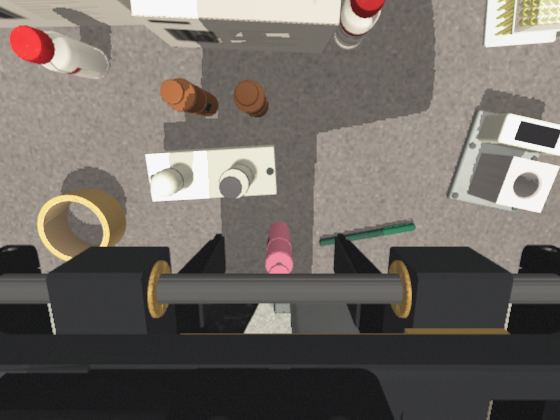

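Wrist view: the grey button is at (187,232), matching the prediction (189,232), so the pipette is near (480,200). The bore shows at about (185,526), which gives a second fix on the stand.

```bash
python3 -m inch '[[[0.31,-0.71,0],0,-0.3],[[0,0,0],0,-0.3],[[0,0,0.3],0,-0.3],[[0,0,0.4],0,-0.3],[[0,0,0.5],0,-0.3],[[0,0,0.5],0,-0.3],[[0,0,0.3],0,-0.3],[[0,0,0.2],0,-0.3],[[0,0,0],0,-0.3],[[0,0,0],0,-0.3]]'; python3 - <<'E'
from h import *
print(env.state()['eef_pos'],env.state()['ft_force'])
p=shot('wrist'); save(p,'w2.png');t=shot('top');s=shot('side')
cv2.imwrite('pics/c2.png',np.hstack([cv2.resize(p['pixels'],(400,300)),cv2.resize(s['pixels'][140:260,200:360],(400,300),interpolation=3)])[:,:,::-1])
E
```

```text
t: 4.75
eef_pos: [480.9, 200.7, 112.1]
tcp_rot: [-3.141, -0.001, -0.0]
ft_force: [-0.8, -0.5, -0.1]
opening: 0.651
grip_force: 0.0
[480.85255818 200.71603185 112.10124124] [-0.75595633 -0.53653597 -0.05530738]
```

View pics/c2.png

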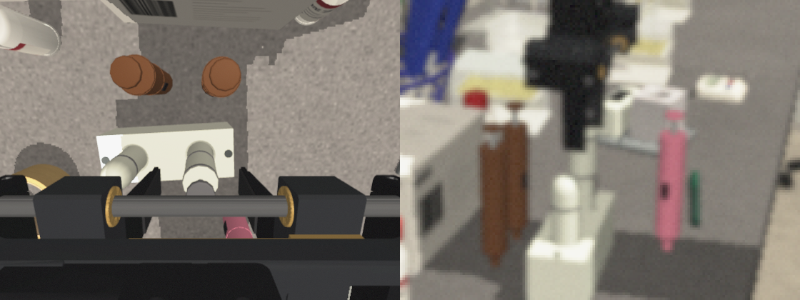

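The barrel (crop 200,175) stands between the fingers, centred. Close, then lift.

```bash
python3 -m inch '[[[0,0,0],0,1],[[0,0,0],0,1],[[0,0,0],0,1],[[0,0,0],0,1],[[0,0,0],0,1],[[0,0,0],0,1],[[0,0,0],0,1],[[0,0,0],0,1],[[0,0,0],0,1],[[0,0,0],0,1]]';  python3 -m inch '[[[0,0,-0.1],0,1],[[0,0,-0.2],0,1],[[0,0,-0.2],0,1],[[0,0,-0.3],0,1],[[0,0,-0.3],0,1],[[0,0,-0.3],0,1],[[0,0,-0.2],0,1],[[0,0,-0.1],0,1],[[0,0,0],0,1],[[0,0,0],0,1]]'
```

```text
t: 6.15
eef_pos: [480.5, 200.8, 111.4]
tcp_rot: [3.142, -0.0, -0.0]
ft_force: [0.8, -0.5, 0.3]
opening: 0.28
grip_force: 30.0
t: 7.4
eef_pos: [480.3, 200.7, 212.9]
tcp_rot: [3.141, 0.001, -0.0]
ft_force: [-0.3, 0.3, -2.6]
opening: 0.282
grip_force: 30.0
```

```bash
python3 -m inch '[[[-0.2,0.3,0],0,1],[[0,0.6,0],0,1],[[0,0.7,0],0,1],[[0,0.7,0],0,1],[[0,0.7,0],0,1],[[0,0.6,0],0,1],[[0,0.4,0],0,1],[[0,0.2,0],0,1],[[0,0,0],0,1],[[0,0,0],0,1]]'; python3 - <<'E'
from h import *
print(env.state()['eef_pos'])
p=shot('wrist'); save(p,'w3.png');t=shot('top')
for q in (p,t):
  for d in eyes.spot_point('seat',q)[:2]: print(d['score'],d['centre'],back(q,d['centre'],18))
print(P(p,[466,-130,70]))
r,c=[int(v) for v in P(p,[466,-130,70])]
r=min(max(r,60),360);c=min(max(c,80),480)
cv2.imwrite('pics/c3.png',cv2.resize(p['pixels'][r-60:r+60,c-80:c+80],(800,600),interpolation=3)[:,:,::-1]);print(r,c)
E
```

```text
t: 8.65
eef_pos: [468.4, -50.5, 213.3]
tcp_rot: [-3.141, 0.0, 0.0]
ft_force: [1.6, 0.3, -2.6]
opening: 0.279
grip_force: 30.0
[468.36954426 -50.49616374 213.32784354]
0.7 [227.2, 498.9] [ 416.15251369 -328.87315429   18.        ]
0.65 [185.6, 347.9] [ 469.62416786 -133.91798917   18.        ]
0.62 [235.6, 208.3] [479.83014687 237.58902133  18.        ]
[np.float64(196.99070556124184), np.float64(354.1322857256448)]
196 354
```

View pics/c3.png

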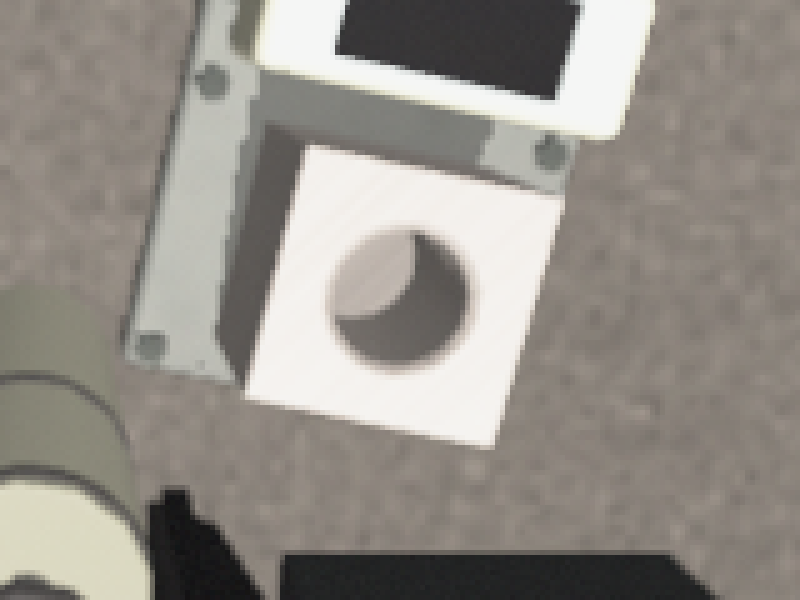

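Crop: the bore mouth centre is at (299,400), which is image (195.6,353.9). That gives about (467.3,-129.7), in agreement with the top view.

```bash
python3 -m inch '[[[-0.02,0.5,0],0,1],[[0,0.5,0],0,1],[[0,0.317,0],0,1],[[0,0,0.2],0,1],[[0,0,0.2],0,1],[[0,0,0.13],0,1],[[0,0,0.1],0,1],[[0,0,0],0,1],[[0,0,0],0,1],[[0,0,0],0,1]]'; python3 - <<'E'
from h import *
print(env.state()['eef_pos'],env.state()['ft_force'])
s=shot('side');t=shot('top');p=shot('wrist')
r,c=[int(v) for v in P(s,[467,-130,80])]
a=cv2.resize(s['pixels'][r-30:r+30,c-40:c+40],(400,300),interpolation=3)
r,c=[int(v) for v in P(p,[480,-130,70])];print(r,c);r=min(r,360)
b=cv2.resize(p['pixels'][r-60:r+60,c-80:c+80],(400,300),interpolation=3)
cv2.imwrite('pics/c4.png',np.hstack([a,b])[:,:,::-1])
E
```

```text
t: 10.1
eef_pos: [467.4, -130.3, 175.9]
tcp_rot: [3.141, -0.001, -0.0]
ft_force: [-0.0, 1.0, -1.8]
opening: 0.279
grip_force: 30.0
[ 467.37297952 -130.26989253  175.94972254] [-0.02749969  0.96100176 -1.79779756]
189 280
```

View pics/c4.png

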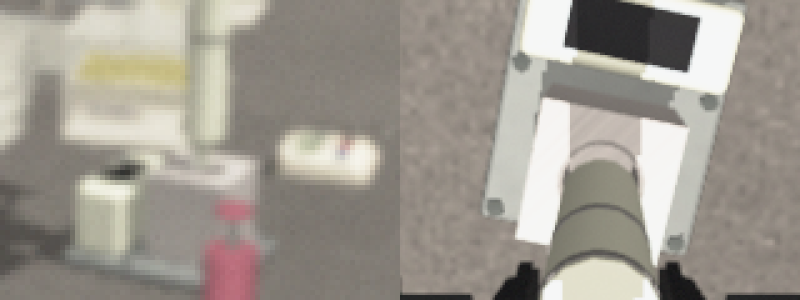

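The nozzle is over the bore (crop, right panel at (150,603)). Descend slowly.

```bash
python3 -m inch '[[[0,-0.01,0.05],0,1],[[0,0,0.05],0,1],[[0,0,0.05],0,1],[[0,0,0.05],0,1],[[0,0,0.05],0,1],[[0,0,0.05],0,1],[[0,0,0.04],0,1],[[0,0,0],0,1],[[0,0,0],0,1],[[0,0,0],0,1]]'
```

```text
t: 11.5
eef_pos: [467.3, -129.7, 155.4]
tcp_rot: [3.141, -0.0, -0.0]
ft_force: [-0.1, 0.5, -1.7]
opening: 0.28
grip_force: 30.0
```

```bash
python3 -m inch '[[[0,0,0.02],0,1],[[0,0,0.02],0,1],[[0,0,0.02],0,1],[[0,0,0.02],0,1],[[0,0,0.02],0,1],[[0,0,0.02],0,1],[[0,0,0.02],0,1],[[0,0,0],0,1],[[0,0,0],0,1],[[0,0,0],0,1]]'
```

```text
t: 12.75
eef_pos: [467.3, -129.7, 146.9]
tcp_rot: [3.141, -0.0, -0.0]
ft_force: [-0.6, -1.3, -1.9]
opening: 0.279
grip_force: 30.0
```

```bash
python3 -m inch '[[[0,0,0.04],0,1],[[0,0,0.05],0,1],[[0,0,0.05],0,1],[[0,0,0.05],0,1],[[0,0,0.05],0,1],[[0,0,0.05],0,1],[[0,0,0.05],0,1],[[0,0,0.02],0,1],[[0,0,0],0,1],[[0,0,0],0,1]]'
```

```text
t: 14.0
eef_pos: [467.3, -129.7, 125.3]
tcp_rot: [3.141, -0.0, -0.0]
ft_force: [0.1, -0.4, -1.2]
opening: 0.277
grip_force: 30.0
```

```bash
python3 -m inch '[[[0,0,0.02],0,1],[[0,0,0.02],0,1],[[0,0,0.01],0,1],[[0,0,0.01],0,1],[[0,0,0.01],0,1],[[0,0,0],0,1],[[0,0,0],0,1],[[0,0,0],0,1],[[0,0,0],0,1],[[0,0,0],0,1]]'
```

```text
t: 15.25
eef_pos: [467.4, -129.7, 121.3]
tcp_rot: [3.141, -0.001, -0.0]
ft_force: [-0.0, 1.1, 5.5]
opening: 0.279
grip_force: 30.0
```

```bash
python3 -m inch '[[[0,0,0],0,-0.3],[[0,0,0],0,-0.3],[[0,0,0],0,-0.3],[[0,0,0],0,-0.3],[[0,0,0],0,-0.3],[[0,0,-0.3],0,-0.3],[[0,0,-0.4],0,-0.3],[[0,0,-0.4],0,-0.3],[[0,0,-0.3],0,-0.3],[[0,0,0],0,-0.3]]';python3 -m inch '[[[0,0,0],0,1],[[0,0,0],0,1],[[0,0,0],0,1],[[0,0,0],0,1],[[0,0,0],0,1],[[0,0,0],0,1],[[0,0,0],0,1],[[0,0,0],0,1],[[0,0,0],0,1],[[0,0,0],0,1]]'; python3 - <<'E'
from h import *
st=env.state();print(st['eef_pos'],st['ft_force'],st['opening'])
p=shot('wrist');t=shot('top');s=shot('side')
def crop(q,w,h=45):
    r,c=[int(v) for v in P(q,w)];print(P(q,w));r=min(max(r,h),420-h);c=min(max(c,h),560-h)
    return cv2.resize(q['pixels'][r-h:r+h,c-h:c+h],(266,266),interpolation=3)
cv2.imwrite('pics/c5.png',np.hstack([crop(p,[467,-130,150],60),crop(t,[467,-130,150]),crop(s,[467,-130,120])])[:,:,::-1])
E
```

```text
t: 16.5
eef_pos: [467.7, -129.8, 205.9]
tcp_rot: [3.141, -0.002, -0.0]
ft_force: [-0.6, 0.8, -0.2]
opening: 0.652
grip_force: 0.0
t: 17.75
eef_pos: [467.2, -129.6, 205.1]
tcp_rot: [3.141, -0.0, -0.0]
ft_force: [-0.5, -1.2, -0.4]
opening: 0.002
grip_force: 0.0
[ 467.23394775 -129.63207187  205.06818282] [-0.5051604  -1.18765909 -0.39676511] 0.0023484970999051564
[np.float64(216.40675124814402), np.float64(281.1079897234179)]
[np.float64(226.05191387923202), np.float64(363.15341931879345)]
[np.float64(162.75636647846162), np.float64(304.0318744838023)]
```

View pics/c5.png

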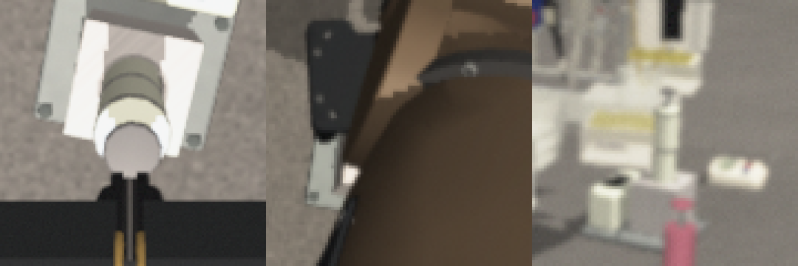

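The pipette stands in the bore with its button at crop (147,133), directly under the shut fingers. Descend to touch.

```bash
python3 -m inch '[[[0,0,0.1],0,1],[[0,0,0.1],0,1],[[0,0,0.1],0,1],[[0,0,0.1],0,1],[[0,0,0.05],0,1],[[0,0,0.02],0,1],[[0,0,0],0,1],[[0,0,0],0,1],[[0,0,0],0,1],[[0,0,0],0,1]]'; python3 - <<'E'
from h import *
for i in range(3): shot('wrist');st=env.state();print(st['eef_pos'],st['ft_force'])
E
python3 -m inch '[[[0,0,0.02],0,1],[[0,0,0.02],0,1],[[0,0,0.02],0,1],[[0,0,0.02],0,1],[[0,0,0.01],0,1],[[0,0,0],0,1],[[0,0,0],0,1],[[0,0,0],0,1],[[0,0,0],0,1],[[0,0,0],0,1]]'; python3 - <<'E'
from h import *
for i in range(3): shot('wrist');st=env.state();print(st['eef_pos'],st['ft_force'])
E
```

```text
t: 19.15
eef_pos: [467.3, -129.6, 177.0]
tcp_rot: [3.141, -0.0, -0.0]
ft_force: [-0.3, 0.1, 0.4]
opening: 0.006
grip_force: 0.0
[ 467.23670026 -129.60518779  176.91126451] [ 0.2003625  -0.35153781  0.19514937]
[ 467.25114397 -129.65529587  176.90264595] [ 0.99363193 -0.4067898  -0.00364758]
[ 467.21890478 -129.62365518  176.86413634] [ 0.77252078  0.19128019 -0.06614546]
t: 20.55
eef_pos: [467.3, -129.6, 171.5]
tcp_rot: [3.141, -0.0, -0.0]
ft_force: [0.2, 0.7, 0.2]
opening: 0.007
grip_force: 0.0
[ 467.23233035 -129.62338762  171.47174125] [0.06609005 0.24614954 0.07367376]
[ 467.22545067 -129.61124683  171.46514899] [-0.52805906 -0.27883331  0.05443829]
[ 467.24553202 -129.61426775  171.47468361] [-0.29684777  0.63025706  0.62100964]
```

```bash
cat > f.py <<'E'
from h import *
v=[]
for i in range(6): shot('wrist');st=env.state();v.append(np.r_[st['eef_pos'][2],st['ft_force'][2]])
print(np.mean(v,0).round(2),np.std(v,0).round(2),st['t'])
E
python3 -m inch '[[[0,0,0.01],0,1],[[0,0,0.01],0,1],[[0,0,0.01],0,1],[[0,0,0.01],0,1],[[0,0,0.01],0,1],[[0,0,0.01],0,1],[[0,0,0.01],0,1],[[0,0,0],0,1],[[0,0,0],0,1],[[0,0,0],0,1]]'; python3 f.py
```

```text
t: 21.95
eef_pos: [467.2, -129.6, 167.3]
tcp_rot: [3.141, -0.0, -0.0]
ft_force: [0.1, 1.1, 0.3]
opening: 0.002
grip_force: 0.0
[ 1.6728e+02 -5.0000e-02] [0.01 0.4 ] 22.25
```

```bash
python3 -m inch '[[[0,0,0.005],0,1],[[0,0,0.005],0,1],[[0,0,0.005],0,1],[[0,0,0.005],0,1],[[0,0,0.005],0,1],[[0,0,0.005],0,1],[[0,0,0],0,1],[[0,0,0],0,1],[[0,0,0],0,1],[[0,0,0],0,1]]'; python3 f.py
```

```text
t: 23.5
eef_pos: [467.2, -129.6, 165.5]
tcp_rot: [3.142, -0.0, -0.0]
ft_force: [-0.3, 0.6, 0.6]
opening: 0.005
grip_force: 0.0
[165.47   0.29] [0.01 0.52] 23.8
```

Force is still near zero below the expected button height, so I'll use the last picture to look closely.

```bash
python3 - <<'E'
from h import *
p=shot('wrist');s=shot('side')
def crop(q,w,h):
    r,c=[int(v) for v in P(q,w)];print(r,c);r=min(max(r,h),420-h)
    return cv2.resize(q['pixels'][r-h:r+h,c-h:c+h],(400,400),interpolation=3)
cv2.imwrite('pics/c6.png',np.hstack([crop(p,[467,-130,165],50),crop(s,[467,-130,140],32)])[:,:,::-1])
for z in (18,70,153,165,170): print(z,P(p,[467,-130,z]),P(s,[467,-130,z]))
E
```

```text
238 281
156 304
18 [np.float64(194.29771789991972), np.float64(280.64855501007577)] [np.float64(191.37374326375058), np.float64(302.53022668144473)]
70 [np.float64(205.09852333490687), np.float64(280.87107594376704)] [np.float64(177.01688071213448), np.float64(303.2835784390547)]
153 [np.float64(232.76700285284872), np.float64(281.4411089781745)] [np.float64(153.0888001428665), np.float64(304.5391634589908)]
165 [np.float64(238.5668926183444), np.float64(281.5605997785313)] [np.float64(149.521351189877), np.float64(304.7263592289061)]
170 [np.float64(241.1827801073599), np.float64(281.6144929562198)] [np.float64(148.02659902526761), np.float64(304.8047937870383)]
```

View pics/c6.png

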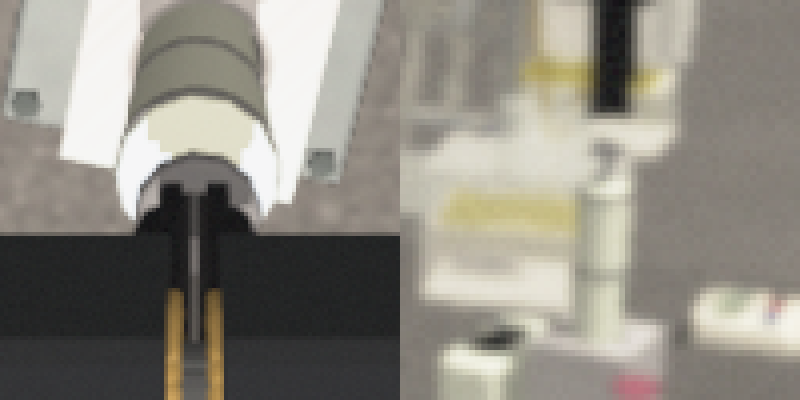

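The side panel (right) shows the shut fingertips ending at crop (112,617) and the button top at (143,605). That's a real gap of about 15 mm, so the tips sit higher than the reported TCP suggests. I'll quantify it numerically.

```bash
python3 - <<'E'
from h import *
s=shot('side');p=shot('wrist')
g=s['pixels'].mean(2)
print(g[130:166,300:312].round().astype(int)[::1])
for z in (165.5,175,180,185,190): print(z,P(s,[467,-130,z]),P(p,[477,-130,z]),P(p,[457,-130,z]))
print('grasp time', [ (z,P(s,[481,214,z])) for z in (112,122,132)])
print(env.state()['joints'],env.pinch_z)
E
```

```text
[[201 183 141  87  46  24  29  29  48 103 160 187]
 [199 185 140  83  33  25  29  26  52 107 159 185]
 [192 178 135  81  41  31  27  23  55 102 159 183]
 [180 165 124  73  39  32  27  30  53 100 153 179]
 [160 144 109  66  38  27  22  23  53  96 145 170]
 [145 132 101  61  26  29  30  34  50  93 132 158]
 [149 130  97  61  33  22  27  35  61 100 130 156]
 [157 134 102  58  38  28  29  45  76 119 145 166]
 [160 137 101  61  32  30  29  45  91 135 162 180]
 [157 134  98  60  36  31  24  45  90 141 165 181]
 [166 145 106  60  39  32  24  42  88 137 163 174]
 [182 153 109  74  63  54  54  64  99 138 162 172]
 [188 164 137 126 124 123 124 124 133 157 171 176]
 [193 188 182 184 189 191 188 186 188 194 197 195]
 [204 203 206 209 215 215 215 215 215 215 215 213]
 [207 207 206 207 209 211 216 222 221 222 222 222]
 [211 207 199 182 177 183 199 212 219 223 225 223]
 [212 204 183 158 143 150 165 185 208 217 219 220]
 [212 205 181 154 138 134 151 173 194 200 202 200]
 [212 209 198 182 158 146 168 187 190 180 166 165]
 [212 210 207 192 168 162 184 198 189 165 143 136]
 [211 208 202 182 163 169 194
[... 1352 characters left out ...]
268455997814), np.float64(305.0416537126593)] [np.float64(233.45421449457797), np.float64(281.82307945163467)] [np.float64(265.8291288564708), np.float64(281.76441105579806)]
190 [np.float64(141.9980785490909), np.float64(305.1211300673493)] [np.float64(236.25113911370775), np.float64(281.8907037597389)] [np.float64(269.4105272390474), np.float64(281.8287009732857)]
grasp time [(112, [np.float64(205.4088506358876), np.float64(271.22465326459576)]), (122, [np.float64(201.7794263256659), np.float64(271.2849743746611)]), (132, [np.float64(198.11897041912965), np.float64(271.3458112305243)])]
[-4.06931462e-01  3.24879396e-01  1.92388043e+00 -1.15969931e-04
  8.92750414e-01  1.16418410e+00] -18.8
```

Both cameras put the shut tips about 18 mm above the reported TCP, so the remaining gap is about 13 mm. Continue by touch.

```bash
python3 -m inch '[[[0,0,0.02],0,1],[[0,0,0.02],0,1],[[0,0,0.02],0,1],[[0,0,0.02],0,1],[[0,0,0.02],0,1],[[0,0,0.02],0,1],[[0,0,0.01],0,1],[[0,0,0],0,1],[[0,0,0],0,1],[[0,0,0],0,1]]'; python3 f.py
```

```text
t: 25.25
eef_pos: [467.2, -129.6, 157.7]
tcp_rot: [3.142, -0.0, -0.0]
ft_force: [0.9, 0.3, -0.7]
opening: 0.005
grip_force: 0.0
[ 1.5769e+02 -9.0000e-02] [0.01 0.57] 25.55
```

```bash
python3 -m inch '[[[0,0,0.01],0,1],[[0,0,0.01],0,1],[[0,0,0.01],0,1],[[0,0,0.01],0,1],[[0,0,0.01],0,1],[[0,0,0],0,1],[[0,0,0],0,1],[[0,0,0],0,1],[[0,0,0],0,1],[[0,0,0],0,1]]'; python3 f.py
```

```text
t: 26.8
eef_pos: [467.3, -129.6, 154.7]
tcp_rot: [3.141, -0.0, -0.0]
ft_force: [0.7, 0.9, -0.1]
opening: 0.006
grip_force: 0.0
[1.5468e+02 1.4000e-01] [0.01 0.62] 27.1
```

```bash
python3 -m inch '[[[0,0,0.01],0,1],[[0,0,0.01],0,1],[[0,0,0.01],0,1],[[0,0,0.01],0,1],[[0,0,0.01],0,1],[[0,0,0],0,1],[[0,0,0],0,1],[[0,0,0],0,1],[[0,0,0],0,1],[[0,0,0],0,1]]'; python3 f.py
```

```text
t: 28.35
eef_pos: [467.2, -129.6, 151.7]
tcp_rot: [3.142, -0.0, -0.0]
ft_force: [-0.8, 0.4, -0.1]
opening: 0.006
grip_force: 0.0
[1.5166e+02 7.0000e-02] [0.01 0.57] 28.65
```

```bash
python3 -m inch '[[[0,0,0.01],0,1],[[0,0,0.01],0,1],[[0,0,0.01],0,1],[[0,0,0.01],0,1],[[0,0,0.01],0,1],[[0,0,0],0,1],[[0,0,0],0,1],[[0,0,0],0,1],[[0,0,0],0,1],[[0,0,0],0,1]]'; python3 f.py
```

```text
t: 29.9
eef_pos: [467.2, -129.6, 148.7]
tcp_rot: [3.141, -0.0, -0.0]
ft_force: [0.0, -0.2, 1.4]
opening: 0.004
grip_force: 0.8
[148.67   1.74] [0.01 0.61] 30.2
```

Contact: 1.7 N, so about 2 mm compressed. First stop expected near TCP z = 145.

```bash
python3 -m inch '[[[0,0,0.01],0,1],[[0,0,0.01],0,1],[[0,0,0.01],0,1],[[0,0,0.01],0,1],[[0,0,0],0,1],[[0,0,0],0,1],[[0,0,0],0,1],[[0,0,0],0,1],[[0,0,0],0,1],[[0,0,0],0,1]]'; python3 f.py
```

```text
t: 31.45
eef_pos: [467.2, -129.6, 146.3]
tcp_rot: [3.142, -0.0, -0.0]
ft_force: [-1.0, 0.6, 2.1]
opening: -0.0
grip_force: 1.1
[146.27   2.44] [0.01 0.29] 31.75
```

```bash
python3 -m inch '[[[0,0,0.004],0,1],[[0,0,0.004],0,1],[[0,0,0.004],0,1],[[0,0,0.004],0,1],[[0,0,0.004],0,1],[[0,0,0],0,1],[[0,0,0],0,1],[[0,0,0],0,1],[[0,0,0],0,1],[[0,0,0],0,1]]'; python3 f.py
```

```text
t: 33.0
eef_pos: [467.2, -129.6, 145.1]
tcp_rot: [3.142, 0.0, -0.0]
ft_force: [-0.4, -0.3, 4.0]
opening: 0.001
grip_force: 1.3
[145.06   2.8 ] [0.01 0.53] 33.3
```

```bash
python3 -m inch '[[[0,0,0.001],0,1],[[0,0,0.001],0,1],[[0,0,0.001],0,1],[[0,0,0.001],0,1],[[0,0,0.001],0,1],[[0,0,0],0,1],[[0,0,0],0,1],[[0,0,0],0,1],[[0,0,0],0,1],[[0,0,0],0,1]]'; python3 f.py
```

```text
t: 34.55
eef_pos: [467.2, -129.6, 144.8]
tcp_rot: [3.142, -0.0, -0.0]
ft_force: [0.2, 0.2, 3.7]
opening: 0.004
grip_force: 1.9
[144.78   3.77] [0.01 0.22] 34.85
```

```bash
python3 -m inch '[[[0,0,0.001],0,1],[[0,0,0.001],0,1],[[0,0,0],0,1],[[0,0,0],0,1],[[0,0,0],0,1],[[0,0,0],0,1],[[0,0,0],0,1],[[0,0,0],0,1],[[0,0,0],0,1],[[0,0,0],0,1]]'; python3 f.py
```

```text
t: 36.1
eef_pos: [467.3, -129.7, 144.7]
tcp_rot: [3.141, -0.0, -0.0]
ft_force: [0.2, 0.7, 4.7]
opening: 0.008
grip_force: 2.5
[144.73   5.02] [0.01 0.58] 36.4
```

On the first stop (stiffness about 10 N/mm). Settle at about 7 N and pause.

```bash
python3 -m inch '[[[0,0,0.002],0,1],[[0,0,0.001],0,1],[[0,0,0],0,1],[[0,0,0],0,1],[[0,0,0],0,1],[[0,0,0],0,1],[[0,0,0],0,1],[[0,0,0],0,1],[[0,0,0],0,1],[[0,0,0],0,1]]'; python3 f.py
```

```text
t: 37.65
eef_pos: [467.4, -129.7, 144.7]
tcp_rot: [3.141, -0.001, -0.0]
ft_force: [-0.2, 0.5, 5.6]
opening: 0.006
grip_force: 3.2
[144.69   6.15] [0.02 0.39] 37.95
```

```bash
python3 -m inch '[[[0,0,0.01],0,1],[[0,0,0.01],0,1],[[0,0,0.01],0,1],[[0,0,0.01],0,1],[[0,0,0.01],0,1],[[0,0,0.01],0,1],[[0,0,0.005],0,1],[[0,0,0],0,1],[[0,0,0],0,1],[[0,0,0],0,1]]'; python3 f.py
```

```text
t: 39.2
eef_pos: [467.9, -129.9, 141.4]
tcp_rot: [3.141, -0.002, -0.0]
ft_force: [0.4, -0.1, 13.4]
opening: 0.003
grip_force: 6.6
[141.44  13.14] [0.01 0.35] 39.5
```

```bash
python3 -m inch '[[[0,0,0.003],0,1],[[0,0,0.003],0,1],[[0,0,0.003],0,1],[[0,0,0.003],0,1],[[0,0,0.003],0,1],[[0,0,0],0,1],[[0,0,0],0,1],[[0,0,0],0,1],[[0,0,0],0,1],[[0,0,0],0,1]]'; python3 f.py
```

```text
t: 40.75
eef_pos: [468.2, -130.0, 140.8]
tcp_rot: [3.14, -0.003, -0.0]
ft_force: [-0.4, 0.1, 16.4]
opening: 0.003
grip_force: 8.0
[140.8   15.91] [0.01 0.35] 41.05
```

On the second stop at about 16 N. Pause there.

```bash
python3 -m inch '[[[0,0,0.001],0,1],[[0,0,0],0,1],[[0,0,0],0,1],[[0,0,0],0,1],[[0,0,0],0,1],[[0,0,0],0,1],[[0,0,0],0,1],[[0,0,0],0,1],[[0,0,0],0,1],[[0,0,0],0,1]]'; python3 f.py
```

```text
t: 42.3
eef_pos: [468.2, -130.0, 140.8]
tcp_rot: [3.14, -0.003, -0.0]
ft_force: [-0.5, 0.2, 17.1]
opening: 0.005
grip_force: 8.2
[140.79  16.05] [0.01 0.42] 42.6
```

```bash
python3 -m inch '[[[0,0,-0.05],0,1],[[0,0,-0.05],0,1],[[0,0,-0.05],0,1],[[0,0,-0.05],0,1],[[0,0,-0.05],0,1],[[0,0,-0.05],0,1],[[0,0,-0.1],0,1],[[0,0,-0.1],0,1],[[0,0,-0.2],0,1],[[0,0,-0.2],0,1]]'; python3 -m inch '[[[0,0,-0.3],0,1],[[0,0,-0.3],0,1],[[0,0,-0.3],0,1],[[0,0,-0.2],0,1],[[0,0,0],0,1],[[0,0,0],0,1],[[0,0,0],0,1],[[0,0,0],0,1],[[0,0,0],0,1],[[0,0,0],0,1]]'; python3 - <<'E'
from h import *
s=shot('side');g=s['pixels'].mean(2)
print(g[140:180:2,298:312].round().astype(int))
for d in eyes.spot_point('pipette',s)[:5]: print(d['score'],np.round(d['centre'],1))
print(P(s,[467,-130,18]),env.state()['ft_force'])
E
```

```text
t: 43.85
eef_pos: [467.3, -129.7, 194.6]
tcp_rot: [3.141, -0.0, -0.0]
ft_force: [0.3, -0.6, 0.5]
opening: 0.007
grip_force: 0.0
t: 45.1
eef_pos: [467.2, -129.6, 259.5]
tcp_rot: [3.142, 0.0, -0.0]
ft_force: [-0.3, 0.1, 0.0]
opening: 0.004
grip_force: 0.0
[[183 178 178 178 182 180 179 173 171 170 173 172 173 175]
 [196 197 196 193 193 195 194 192 183 181 180 182 180 178]
 [202 200 201 203 209 213 218 219 219 219 218 217 214 214]
 [212 212 211 209 199 185 180 186 198 211 220 223 224 223]
 [216 213 212 204 182 157 137 135 150 171 194 201 199 200]
 [215 213 213 211 207 191 169 161 184 200 188 166 143 137]
 [210 208 206 203 195 180 174 192 213 215 197 160 135 128]
 [198 187 172 172 193 209 220 229 232 226 204 159 135 128]
 [182 174 160 147 152 161 173 185 195 196 176 154 133 130]
 [174 168 158 154 163 174 190 204 210 207 189 161 136 129]
 [179 174 159 161 167 180 194 207 213 207 184 151 135 129]
 [186 177 167 160 168 182 196 208 211 204 174 143 131 129]
 [177 169 160 163 171 185 199 208 214 204 173 143 128 127]
 [205 187 161 155 165 178 194 202 205 197 168 136 126 124]
 [216 193 162 147 149 157 167 177 178 163 144 129 121 121]
 [216 183 158 160 171 187 197 206 202 173 141 121 124 123]
 [210 181 162 161 180 193 205 211 203 171 137 123 125 124]
 [182 175 162 167 180 196 208 211 207 184 160 147 142 135]
 [149 150 156 167 182 196 209 212 213 210 211 215 215 210]
 [194 188 189 187 196 207 211 216 214 211 216 224 223 214]]
0.84 [247.5 240.1]
[np.float64(191.37374326375058), np.float64(302.53022668144473)] [0.32253513 0.0534086  0.46560092]
```

The pipette stands where it was: the barrel, and the button rows around 146–150, match the picture from before pressing. The hand is clear, so I'll hand in.

```bash
python3 -c "
from cell import env
print(env.job_done())"
```

```text
the job is handed in; nothing more can be done
None
```

I handed the job in at about 45 s: the pipette stands home in the check stand, its button was held about a second at each stop (about 6 N, then 16 N) and eased back up slowly, and the hand is clear; the hand-in gave no verdict.

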